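# Rack a water sample vial and snap its cap shut

### The arm

A 6-joint arm with a two-finger parallel gripper is mounted at the origin on the work surface. World frame = base frame: x ahead of the robot, y to its left, z up, the work surface at z = 0. Lengths are in m, angles in rad, forces in N, time in s.
With the tool pointing down it reaches from about 0.425 to 1.125 m from the base axis. Payload 14.9 kg.
Tool frame: the origin (TCP) lies on the centre line of the jaws, within the pads' length; the fingertips stand 25 mm ahead of it and the grasp point (between the pads) lies 6 mm ahead of it; y points along the fingers, x is the direction in which the jaws open and shut, and the axes are right-handed (so a half turn about y gives the same grasp; the last joint's range is limited). The gripper opens to 91 mm and grips with 3 to 60 N. Pads are 32 mm wide; open, the fingers measure 118 mm over their backs; the gripper's body (76 mm by 178 mm) begins 60 mm behind the grasp point.
Start: joints at [-1.183, 0.379, 1.734, -0, 1.028, -0.033], TCP at [0.286, -0.639, 0.239] pointing down, gripper open.
Joint ranges: [-2.77, 2.77], [-0.74, 2.19], [0, 2.66], [-1.06, 4.2], [0.31, 2.87], [-3.08, 3.08]. Speed limits (rad/s): [1.89, 1.89, 2.39, 3.14, 3.14, 3.14].

### API

Orientations are given as a unit quaternion [x, y, z, w].
In Python, from station import status, imaging, workorder gives the robot as it stands.
- The arm moves only by the shell command python3 -m handwheel 'ROWS' [FORCE]. ROWS is JSON, a list of rows, each a list of 3 entries, a list of its own where there are three numbers: the shift along the world's x, y, z in units of 30 mm (1.0 is 30 mm), then the turn, a rotation vector about the world's x, y, z in units of 10 degrees (1.0 is 10 degrees), then the gripper's target within -1 to 1 (fully open at 1, half-way at 0, shut at -1). A call has 1 to 8 rows; each row shifts and turns the commanded pose from where the row before left it; what a row does not reach is not made up. A row lasts 1/8 s, in which the tool goes at most 62.5 mm and 10.7 degrees, less where a joint would pass 70% of its speed; a pose out of reach is approached as far as the arm can. A call is refused whole if a number of a shift passes 1 or a number of a turn 1, either way. A call with a gripper value outside its range is refused whole. The fingers move at their own pace and stop on an object; FORCE is the grip in N (left out, the last holds). Time passes only in rows, so rows that do not move let the fingers close. It gives the time, the measured TCP pose, the force and the opening at its end, in the units of the state.
- status.sense(): the state, without advancing time (a new reading comes with each control period).
- imaging.read_camera(name): name is "scene" or "top" or "wrist"; returns the picture (480x640x3 uint8, blue, green, red); there is no depth.
- imaging.calibration(name): a dict with "intrinsics" (3x3 intrinsics, pixels), "rvec" (rotation vector, rad) and "tvec" (3), from world to camera coordinates, as OpenCV has them. Camera axes: x right, y down, z forward; pixel columns grow to the right and rows downward; lengths in m; the calibration is good to about 2 mm. The wrist camera is an equidistant fisheye: a pixel r from the principal point sees the ray r / f radians off the axis. A picture is of the moment at which its call begins: read the wrist's pose just before it. calibration takes no time and is no camera call; for the wrist camera it gives the pose at the moment of the call.
- workorder.close_job(): hands the job in, once; it reports no verdict.
The state is a dict: "time_s": time; "joint_positions": joint angles; "joint_vel": joint speeds; "joint_torque": joint torques, N m; "position": TCP position; "tool_rot": TCP orientation; "contact_force": force on the tool from outside, world axes, zero at the start; "ft_torque": the same for the moment, N m; "opening": finger opening in m.
Only numpy, scipy, OpenCV 4.12 (cv2) and the standard library are available. Lean on these libraries where they do the work, as an engineer would, in place of code of your own. Each camera call takes 0.05 s, during which the arm holds its last target.

### The job

Stand the open sample vial upright, all the way down, in the one empty well of the rack and let go of it; only then put the loose snap cap on its mouth and press straight down until it snaps home, level all round. Finish still pressing: do not let up after the snap but end the program with the gripper bearing firmly down on the seated cap (about 10 newtons or more). Leave the capped vials and the beaker where they are.

Things in the scene. Friction and masses are not known exactly. Their poses are not given: they have to be found in the camera images.
- vial_mid (a point): The open vial: a loose off-white plastic bottle, round, 78 mm tall, 50 to 85 g, upright on the bench, no cap. Body 28 mm in diameter up to 64 mm from its foot, then a 23 mm neck and, at the top, a rounded rim bead 28 mm in diameter, 5 mm high, round the mouth. This point: its centre, 39 mm above its foot; z to the mouth. Held at the centre, long fingertips would meet the rack: grip higher.
- cap_mid (a point): The snap cap: a loose white plastic cap, 38 mm in diameter, 16 mm tall, 36 g, open side down on the bench. Upper half: a stiff flange 38 mm in diameter, 8 mm thick, flat on top; hold or press it there. Lower half: a springy slit skirt, 33 mm in diameter, its rounded inner lips spread 1.5 to 2 mm to pass the vial's bead. This point: on its axis, 8 mm above its underside; z to its top.
- vial_mouth (a point): Centre of the open vial's mouth, level with the rim's top, 78 mm above its foot. Set on the rim, the cap rests about 6 to 7 mm above home; pushing takes up to 10 to 15 N, then the force drops suddenly to almost nothing 3 to 5 mm above home and the cap goes down until its flange's underside meets the rim, the cap's centre then 0.2 mm below this point. From there it is solid.
- well_mouth (a point): The empty well of the rack: the centre of its mouth, level with the rack's top, 28 mm above the bench. The well is round, 30.6 mm in diameter, 22 mm deep with a flat floor 6 mm above the bench, so that a seated vial's centre stands 17 mm above this point.
- rack: The rack: a fixed grey plastic block 60 mm (its x) by 204 mm (its y) by 28 mm high, with four equal wells in one row along its y axis, 48 mm apart, the row centred on it. Three wells hold capped vials, one is empty. The origin is the centre of its underside, on the bench; z is up.
- capped_a_mid (a point): A bystander: a loose vial of the same kind with its cap already on, 86 mm tall with a cap 38 mm in diameter, standing in a well of the rack. This point is 39 mm above its foot.
- capped_b_mid (a point): Another capped vial, the same, in another well.
- capped_c_mid (a point): The third capped vial, the same, in another well.
- beaker: A bystander: an empty off-white plastic beaker, 81 mm in diameter at the rim, 90 mm tall, standing on the bench beyond the rack. The origin is the centre of its underside.
Mind the look-alikes: they are no part of the job. What is shaped like the part that bears vial_mid but orange is not meant. Of the things that look like the part that bears cap_mid, the smaller one is meant.

How it is judged:
On the way, in this order (a step that is already met when the one before it is completed fails the run):
1. the open vial stands fully down in the empty well, let go, the cap not yet on it (horizontal distance between vial_mid and well_mouth below 0.004 m and z of vial_mid in the frame of well_mouth below 0.019 m and angle between vial_mid's own z axis and vertical below 0.1 rad and contact force between the fingers and vial below 0.2 N and distance between cap_mid and vial_mouth above 0.04 m), for 0.2 s.
2. the cap has snapped home on the racked vial (z of cap_mid in the frame of vial_mid between 0.036 and 0.0405 m and horizontal distance between cap_mid and vial_mouth below 0.004 m and horizontal distance between vial_mid and well_mouth below 0.005 m), for 0.2 s.
At the end, for the whole second after the job is handed in: The vial is fully down in the well (2 mm; within 5 mm of its centre, upright to 6 degrees), the cap home on it (1.7 mm; centred to 4 mm, level to 6 degrees), and the robot, still on the cap, presses cap onto vial and vial into rack with over 5 N through the last second (all of step 2 and z of vial_mid in the frame of well_mouth below 0.019 m and angle between vial_mid's own z axis and vertical below 0.1 rad and angle between the z axis of cap_mid and the z axis of vial_mid, either way round below 0.1 rad and contact force between the fingers and cap above 1 N and contact force between cap and vial above 5 N and contact force between vial and rack above 5 N and linear speed of vial below 0.02 m/s); the arm keeps its last pose, push and grip.
It fails at once if a capped vial or the beaker was moved by more than 15 mm (distance of any of capped_a_mid, capped_b_mid, capped_c_mid, beaker from where it was at the start of the episode above 0.015 m).
It also fails if it takes over 69 s, if anything falls off the work surface, if the arm or the gripper's body presses on something with over 40 N, if the wrist force passes 120 N, or if a joint passes its speed limit or range.

## Working session

There is one attempt and no reset: what is moved stays moved. The work goes in short steps, Python scripts to look and compute and a shell command to move; the robot and the scene stay as the last step left them, time stands still between calls to the robot, and variables do not carry over. Pictures are saved under pics/ and viewed, and the job is handed in when it is done.

```bash
ls; mkdir -p pics; python3 - <<'E'
from station import status, imaging
import cv2
print(status.sense())
for n in ("scene","top","wrist"):
    c=imaging.calibration(n); print(n,c)
    cv2.imwrite(f"pics/{n}0.png",imaging.read_camera(n))
E
```

```text
pics
{'time_s': 0.0, 'joint_positions': array([-1.18331350e+00,  3.79419439e-01,  1.73478525e+00, -1.02497468e-06,
        1.02846852e+00, -3.32663976e-02]), 'joint_vel': array([ 3.64270079e-04,  7.20538817e-05, -1.66647659e-03, -9.16779311e-04,
        2.56770717e-04, -2.60260998e-04]), 'joint_torque': array([-1.76211157e-03, -7.63731194e+01, -4.34369767e+01,  6.50711521e-02,
        4.24342125e-02, -7.54861458e-05]), 'position': array([ 0.28578865, -0.63860157,  0.23827841]), 'tool_rot': array([-0.59317146,  0.38487671, -0.38424935,  0.59360759]), 'contact_force': array([-0.45220523,  0.09584998, -0.03489317]), 'ft_torque': array([-0.047111  ,  0.02618296,  0.01244388]), 'opening': 0.09132063291729792}
scene {'intrinsics': array([[540.62205676,   0.        , 315.39702709],
       [  0.        , 540.62205676, 242.4281368 ],
       [  0.        ,   0.        ,   1.        ]]), 'rvec': array([ 1.52762926,  1.94524119, -0.89816673]), 'tvec': array([ 0.1567304 , -0.36301865,  1.56143043])}
top {'intrinsics': array([[518.89332136,   0.        , 324.30725824],
       [  0.        , 518.89332136, 243.05050881],
       [  0.        ,   0.        ,   1.        ]]), 'rvec': array([ 2.15908441, -2.20826582,  0.08424524]), 'tvec': array([-0.00333023,  0.62083451,  0.95916642])}
wrist {'intrinsics': array([[371.64829954,   0.        , 316.6957733 ],
       [  0.        , 371.64829954, 237.24336775],
       [  0.        ,   0.        ,   1.        ]]), 'rvec': array([-2.44662986,  1.58554855,  0.20871626]), 'tvec': array([-0.69866118, -0.0290327 ,  0.38968787])}
```

View pics/scene0.png

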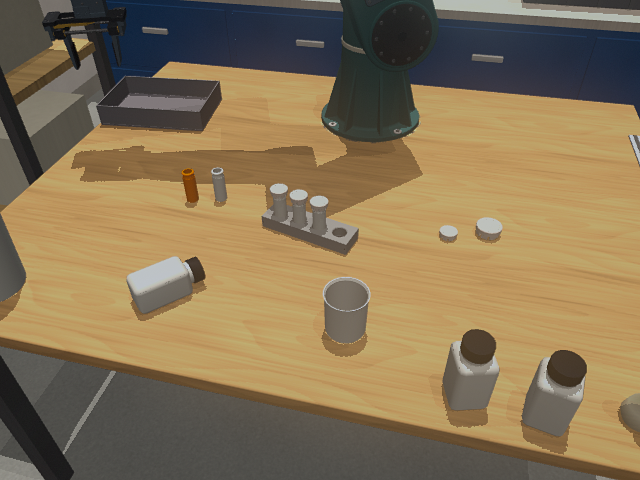

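View pics/top0.png

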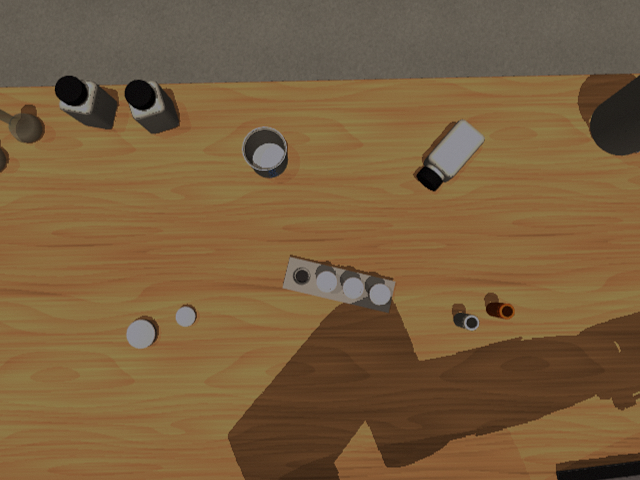

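View pics/wrist0.png

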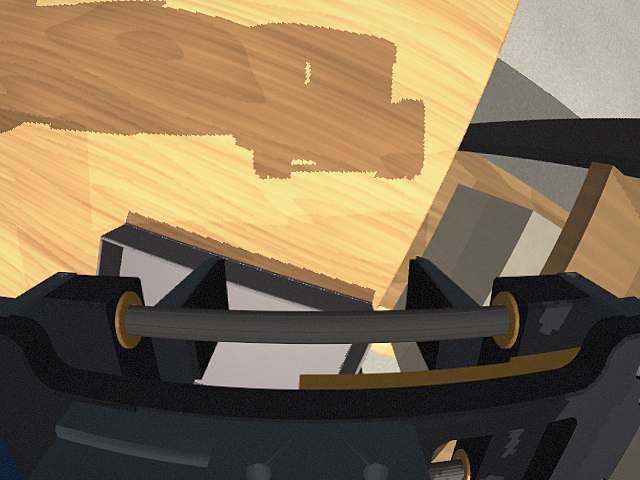

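The scene view shows the open off-white vial at (219,185) with the orange look-alike beside it. The rack's empty well is at (340,232), and the small cap is at (448,233), left of a larger one at (489,228). In the top view, the vial mouth is near (471,323), the well near (302,276) and the cap near (186,317). I'll enlarge crops of these.

```bash
python3 - <<'E'
import cv2,numpy as np
t=cv2.imread("pics/top0.png"); s=cv2.imread("pics/scene0.png")
def crop(im,x,y,w,h,k,name):
    c=cv2.resize(im[y:y+h,x:x+w],None,fx=k,fy=k,interpolation=cv2.INTER_CUBIC)
    c=cv2.convertScaleAbs(c,alpha=1.4)
    for i in range(0,w,10): cv2.putText(c,str(x+i),(i*k,8),0,.3,(0,255,0)); cv2.line(c,(i*k,0),(i*k,c.shape[0]),(0,255,0) ,1) if i%20==0 else 0
    for i in range(0,h,10): cv2.putText(c,str(y+i),(0,i*k),0,.3,(255,0,0)); cv2.line(c,(0,i*k),(c.shape[1],i*k),(255,0,0),1) if i%20==0 else 0
    cv2.imwrite(f"pics/{name}.png",c)
crop(t,440,290,80,50,8,"t_vial"); crop(t,275,250,125,65,6,"t_rack"); crop(t,120,295,90,60,8,"t_cap")
crop(s,175,155,60,60,8,"s_vial")
E
```

```text
(no output)
```

View pics/t_vial.png

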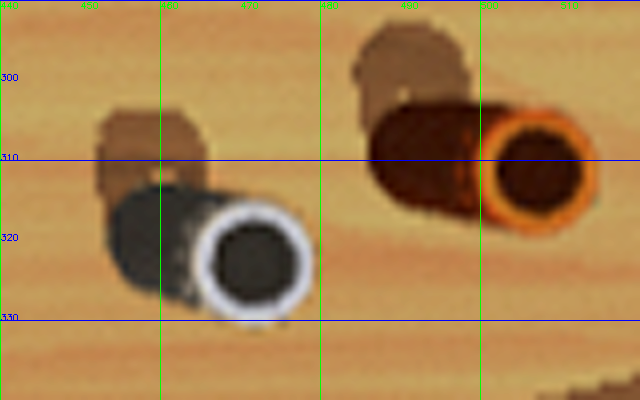

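View pics/t_rack.png

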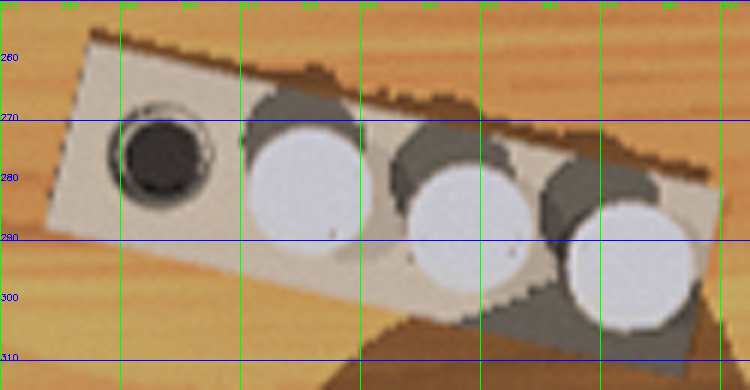

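View pics/t_cap.png

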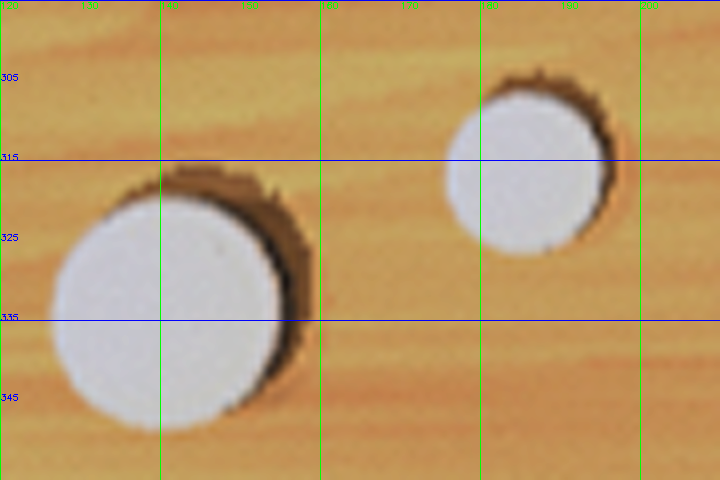

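View pics/s_vial.png

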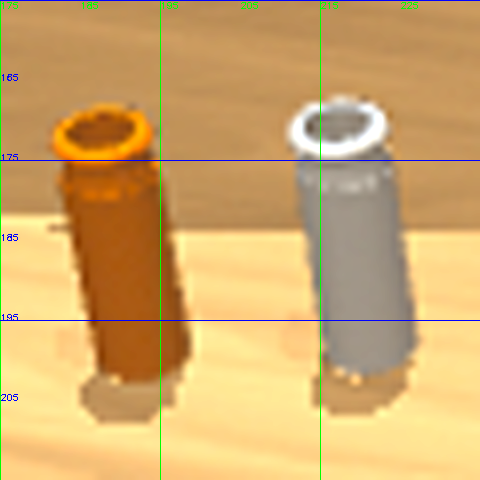

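```bash
cat > h.py <<'E'
import cv2,numpy as np
from station import status, imaging
from scipy.spatial.transform import Rotation as R
def ray(cal,p,fish=False):
    K=cal['intrinsics'];Rm=cv2.Rodrigues(cal['rvec'])[0];t=cal['tvec']
    x=np.array([(p[0]-K[0,2])/K[0,0],(p[1]-K[1,2])/K[1,1]])
    if fish:
        th=np.linalg.norm(x); d=np.r_[x/th*np.sin(th),np.cos(th)]
    else: d=np.r_[x,1]
    return -Rm.T@t, Rm.T@d
def onz(cal,p,z,fish=False):
    c,d=ray(cal,p,fish); return c+d*(z-c[2])/d[2]
def proj(cal,X,fish=False):
    K=cal['intrinsics'];Rm=cv2.Rodrigues(cal['rvec'])[0]; q=Rm@np.array(X)+cal['tvec']
    if fish:
        rr=np.hypot(q[0],q[1]); th=np.arctan2(rr,q[2]); q=np.array([q[0]/rr*th,q[1]/rr*th,1])
    return (K@(q/q[2]))[:2]
E
python3 - <<'E'
from h import *
T=imaging.calibration('top');S=imaging.calibration('scene')
np.set_printoptions(precision=4,suppress=True)
print('cam',ray(T,(0,0))[0],ray(S,(0,0))[0])
v=onz(T,(471.3,322.4),.0755);w=onz(T,(301.2,275.6),.028);c=onz(T,(185.1,316.1),.016)
print(v,w,c)
f=lambda x,y:(275+(x+.5)/6-.5,250+(y+.5)/6-.5)
P=[onz(T,f(*q),.028) for q in((92,42),(47,230),(685,375),(722,187))]
print(np.array(P)); print('rackc',np.mean(P,0)); a=P[0]-P[3]; b=P[1]-P[2]; print(np.degrees(np.arctan2(a[1],a[0])),np.degrees(np.arctan2(b[1],b[0])),np.linalg.norm(a))
print('scene',onz(S,(175+(337+.5)/8-.5,155+(122)/8-.5),.078),onz(S,(340.3,232.3),.028), proj(S,v),proj(S,w),proj(S,c))
s=status.sense();print(R.from_quat(s['tool_rot']).as_matrix())
E
```

```text
cam [ 0.5466 -0.0148  1.0032] [1.4122 0.1978 0.7491]
[ 0.4698 -0.2745  0.0755] [0.56   0.0274 0.028 ] [0.4888 0.2485 0.016 ]
[[ 0.5962  0.0479  0.028 ]
 [ 0.5378  0.063   0.028 ]
 [ 0.4884 -0.1346  0.028 ]
 [ 0.5464 -0.148   0.028 ]]
rackc [ 0.5422 -0.0429  0.028 ]
75.75136632038331 75.96431194193131 0.20220535542800455
scene [ 0.47   -0.2729  0.078 ] [0.5624 0.0322 0.028 ] [216.1877 170.5345] [338.3032 231.2428] [447.281  230.0266]
[[ 0.4085 -0.0003  0.9128]
 [-0.9128  0.0008  0.4085]
 [-0.0009 -1.      0.    ]]
```

```bash
python3 -m handwheel '[[[0.5,0.95,0],[0,0,0.65],1],[[0.5,0.95,0],[0,0,0.65],1],[[0.5,0.95,0],[0,0,0.65],1],[[0.5,0.95,0],[0,0,0.65],1],[[0.5,0.95,0],[0,0,0.65],1],[[0.5,0.95,0],[0,0,0.65],1],[[0.5,0.95,0],[0,0,0.65],1],[[0.5,0.95,0],[0,0,0.62],1]]' 20; python3 -m handwheel '[[[0.45,0.95,-0.3],[0,0,0],1],[[0.45,0.95,-0.3],[0,0,0],1],[[0.42,0.9,-0.3],[0,0,0],1],[[0.42,0.9,-0.3],[0,0,0],1],[[0.39,0.87,-0.3],[0,0,0],1],[[0,0,0],[0,0,0],1],[[0,0,0],[0,0,0],1]]'
python3 - <<'E'
from h import *
s=status.sense();print(s['time_s'],s['position'],s['joint_positions'],s['contact_force']);print(R.from_quat(s['tool_rot']).as_matrix().round(4))
c=imaging.calibration('wrist');cv2.imwrite('pics/w1.png',imaging.read_camera('wrist'));print(ray(c,(0,0),1)[0],proj(c,(.47,-.274,.078),1),proj(c,(.47,-.274,0),1))
E
```

```text
time_s: 1.15
position: [0.4062, -0.4099, 0.2388]
tool_rot: [-0.702, 0.086, -0.086, 0.702]
contact_force: [-0.1, -0.5, -0.7]
opening: 0.0914
time_s: 2.02
position: [0.4698, -0.2742, 0.1941]
tool_rot: [0.702, -0.087, 0.087, -0.702]
contact_force: [0.7, -0.3, -0.3]
opening: 0.0911
2.025 [ 0.46982822 -0.27422016  0.19411977] [-5.71124018e-01  1.97159176e-01  2.07281045e+00 -1.12250483e-04
  8.71447966e-01 -3.23619609e-01] [ 0.7035848  -0.32615144 -0.25264199]
[[ 9.695e-01  1.000e-04  2.449e-01]
 [-2.449e-01 -2.000e-04  9.695e-01]
 [ 1.000e-04 -1.000e+00 -1.000e-04]]
[ 0.48701957 -0.20289441  0.33939261] [317.76533785 241.33478495] [317.4890473  218.83089532]
```

View pics/w1.png

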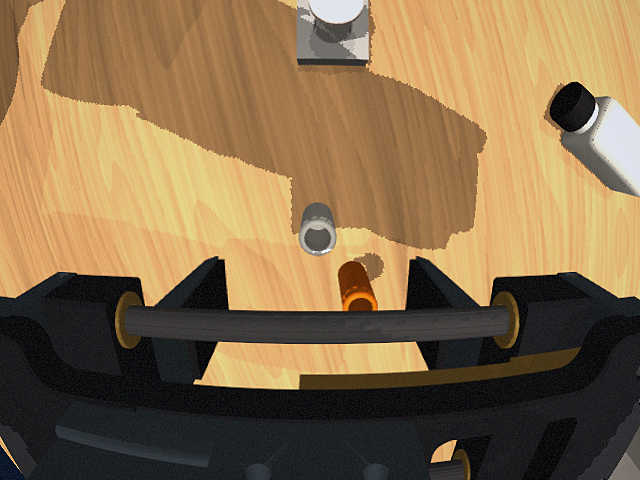

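```bash
python3 -m handwheel '[[[0,0.02,-0.9],[0,0,0],1],[[0,0.02,-0.9],[0,0,0],1],[[0,0,-0.9],[0,0,0],1],[[0,0,-0.9],[0,0,0],1],[[0,0,-0.7],[0,0,0],1],[[0,0,-0.3],[0,0,0],1],[[0,0,0],[0,0,0],1]]'
python3 -m handwheel '[[[0,0,0],[0,0,0],-1],[[0,0,0],[0,0,0],-1],[[0,0,0],[0,0,0],-1],[[0,0,0],[0,0,0],-1],[[0,0,0],[0,0,0],-1],[[0,0,0],[0,0,0],-1]]' 20
```

```text
time_s: 2.95
position: [0.4697, -0.273, 0.0559]
tool_rot: [-0.702, 0.088, -0.087, 0.702]
contact_force: [0.1, -0.7, -0.8]
opening: 0.0912
time_s: 3.7
position: [0.4698, -0.2726, 0.0559]
tool_rot: [-0.702, 0.087, -0.087, 0.702]
contact_force: [-0.7, 0.3, 0.6]
opening: 0.034
```

```bash
python3 -m handwheel '[[[0,0,0],[0,0,0],-1],[[0,0,0],[0,0,0],-1],[[0,0,0],[0,0,0],-1],[[0,0,0],[0,0,0],-1]]' 20
python3 -m handwheel '[[[0,0,0.5],[0,0,0],-1],[[0,0,1],[0,0,0],-1],[[0,0,1],[0,0,0],-1],[[0,0,0.2],[0,0,0],-1],[[0,0,0],[0,0,0],-1]]'
python3 - <<'E'
from h import *
c=imaging.calibration('wrist');w=imaging.read_camera('wrist');cv2.imwrite('pics/w2.png',w)
t=imaging.read_camera('top');cv2.imwrite('pics/t2.png',t[230:400,380:560].repeat(4,0).repeat(4,1))
E
```

```text
time_s: 4.2
position: [0.4698, -0.2726, 0.0559]
tool_rot: [-0.702, 0.087, -0.087, 0.702]
contact_force: [-0.1, -0.6, -0.1]
opening: 0.0277
time_s: 4.82
position: [0.4699, -0.2727, 0.1373]
tool_rot: [0.702, -0.087, 0.088, -0.702]
contact_force: [-0.4, 0.1, -1.0]
opening: 0.0275
```

View pics/w2.png

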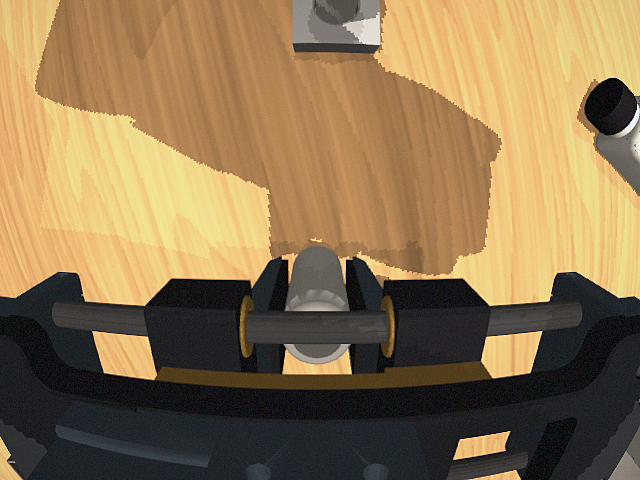

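View pics/t2.png

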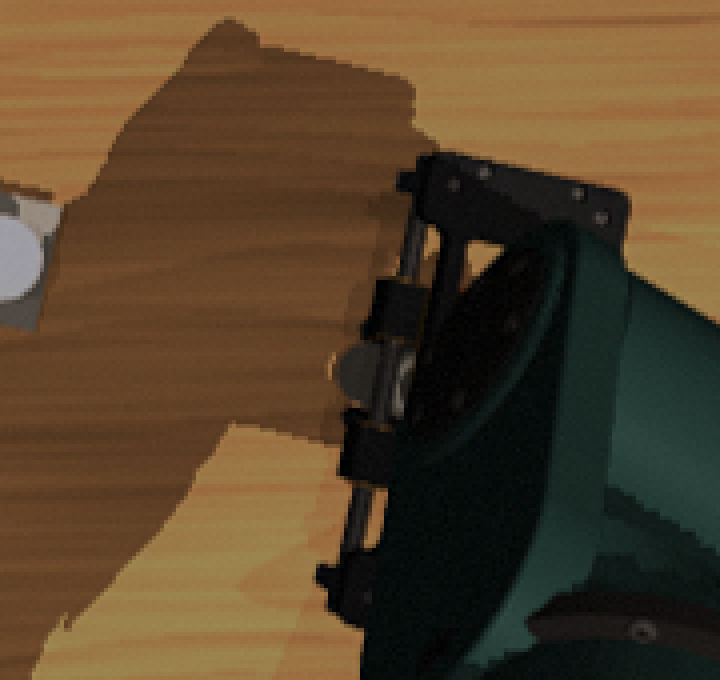

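```bash
python3 - <<'E'
import cv2
w=cv2.imread('pics/w1.png');cv2.imwrite('pics/w1c.png',cv2.resize(w[190:270,280:360],None,fx=7,fy=7,interpolation=cv2.INTER_CUBIC))
s=cv2.imread('pics/scene0.png');cv2.imwrite('pics/s_w.png',cv2.resize(s[170:260,255:365],None,fx=7,fy=7,interpolation=cv2.INTER_CUBIC))
E
```

```text
(no output)
```

View pics/w1c.png

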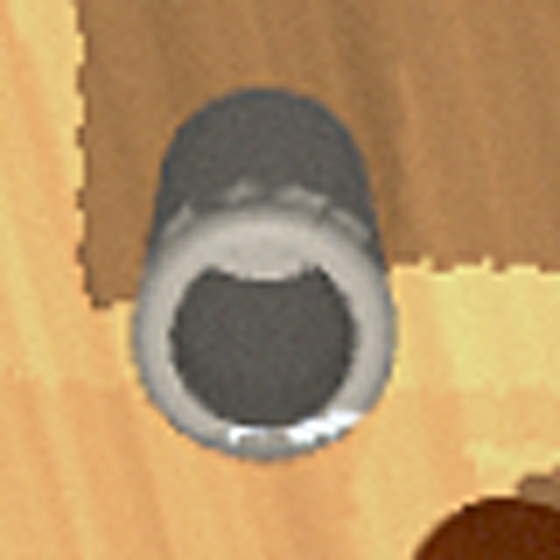

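View pics/s_w.png

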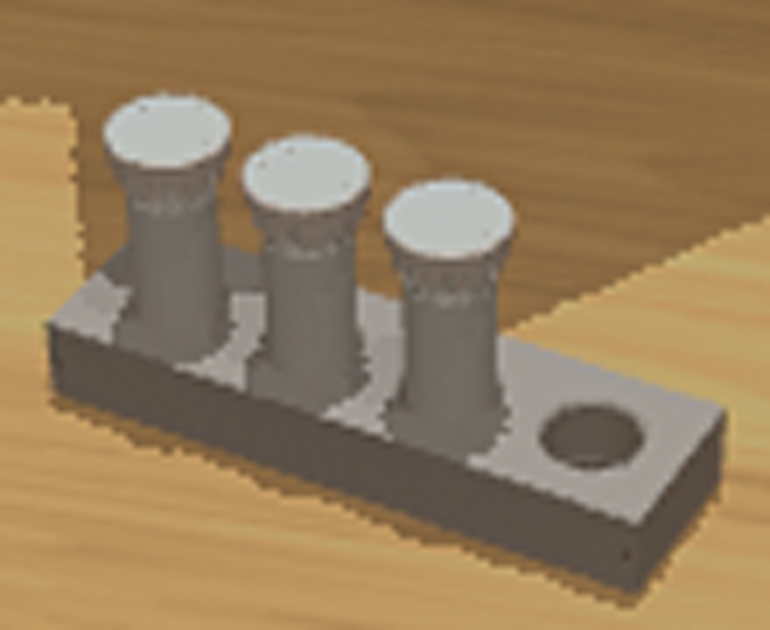

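```bash
python3 -m handwheel '[[[0.3,0.9,0.3],[0,0,0],-1],[[0.3,0.9,0.3],[0,0,0],-1],[[0.3,0.9,0.3],[0,0,0],-1],[[0.3,0.9,0.3],[0,0,0],-1],[[0.3,0.9,0.3],[0,0,0],-1],[[0.3,0.9,0.3],[0,0,0],-1],[[0.2,0.6,0],[0,0,0],-1],[[0,0,0],[0,0,0],-1]]'
python3 - <<'E'
from h import *
c=imaging.calibration('wrist');w=imaging.read_camera('wrist');cv2.imwrite('pics/w3.png',w)
import pickle;pickle.dump(c,open('w3.pkl','wb'));print(status.sense()['position'],proj(c,(.56,.027,.028),1))
E
```

```text
time_s: 5.92
position: [0.5297, -0.0919, 0.19]
tool_rot: [-0.702, 0.087, -0.086, 0.702]
contact_force: [0.6, -0.1, -0.4]
opening: 0.028
[ 0.52945571 -0.09249407  0.1900495 ] [318.27941337  80.85200173]
```

View pics/w3.png

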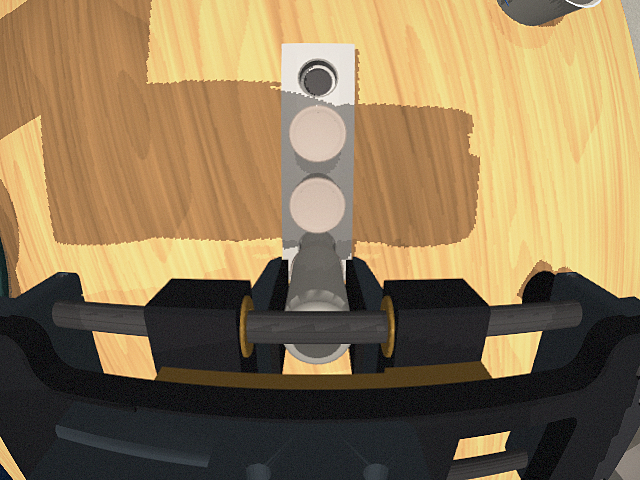

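```bash
python3 - <<'E'
from h import *
import pickle
w=cv2.imread('pics/w3.png');cv2.imwrite('pics/w3c.png',cv2.resize(w[35:265,260:380],None,fx=4,fy=4,interpolation=cv2.INTER_CUBIC)[:600]);cv2.imwrite('pics/w3d.png',cv2.resize(w[40:110,275:365],None,fx=8,fy=8,interpolation=cv2.INTER_CUBIC))
S=imaging.calibration('scene');print('scene well',onz(S,(339.1,231.9),.028))
c=pickle.load(open('w3.pkl','rb'))
# rebuild w1 calib: same orientation, shifted by TCP difference
Rm=cv2.Rodrigues(c['rvec'])[0];c1=dict(c);p=-Rm.T@c['tvec'];d=np.array([.46983,-.27422,.19412])-np.array([.52946,-.0925,.19005]);print(p,p+d)
c1['tvec']=-Rm@(p+d);print('vial w1',onz(c1,(317.4,236.7),.0755))
print('tcp, bead proj',proj(c,(.52946,-.0925,.19005+.022),1),'foot',proj(c,(.52946,-.0925,.134),1))
E
```

```text
scene well [0.56173051 0.0294815  0.028     ]
[ 0.54697383 -0.02059615  0.33532124] [ 0.48734383 -0.20231615  0.33939124]
vial w1 [ 0.47050722 -0.27051749  0.0755    ]
tcp, bead proj [318.38662884 340.94651989] foot [317.92928157 270.92606201]
```

View pics/w3d.png

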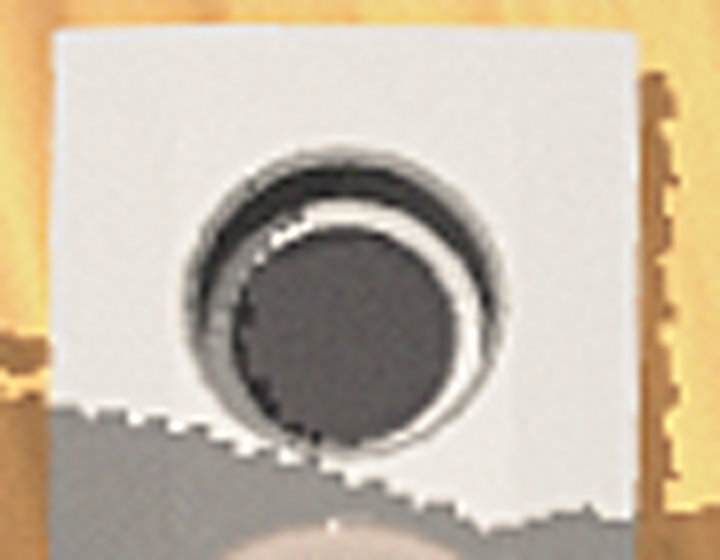

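```bash
python3 - <<'E'
from h import *
import pickle
c=pickle.load(open('w3.pkl','rb'));print(onz(c,(317.9,77.1),.028,1))
for q in ((54,35),(635,35)): print(onz(c,(275+q[0]/8,40+q[1]/8),.028,1))
# row-direction unit u, jaw n
u=np.array([.2445,.9696]);n=np.array([.9696,-.2445])
for nm,v,w in (('top',(.4698,-.2745),(.56,.0272)),('scene',(.470,-.2729),(.5617,.0295)),('wrist',(.4705,-.2705),onz(c,(317.9,77.1),.028,1)[:2])):
    v=np.array(v);w=np.array(w);d=w-v;print(nm,'row',d@u,'jaw well',w@n,'vial jaw',v@n)
p=np.array([.46983,-.2726]);print('tcp at grasp row',p@u,'jaw',p@n)
E
```

```text
[0.56047808 0.03016652 0.028     ]
[0.53877802 0.06535291 0.028     ]
[0.59653518 0.05090223 0.028     ]
top row 0.31458222 jaw well 0.5363256000000001 vial jaw 0.52263333
scene row 0.31562769 jaw well 0.53741157 vial jaw 0.52243605
wrist row 0.31352589404358133 jaw well 0.5360638338143838 vial jaw 0.52233405
tcp at grasp row -0.149439525 jaw 0.522197868
```

```bash
python3 -m handwheel '[[[0.2,0.8,0],[0,0,0],-1],[[0.2,0.8,0],[0,0,0],-1],[[0.2,0.8,0],[0,0,0],-1],[[0.2,0.8,0],[0,0,0],-1],[[0.2,0.84,0],[0,0,0],-1],[[0.01,0,-0.8],[0,0,0],-1],[[0,0,-0.8],[0,0,0],-1],[[0,0,0],[0,0,0],-1]]'
python3 - <<'E'
from h import *
print(status.sense()['position'],status.sense()['contact_force'])
w=imaging.read_camera('wrist');s=imaging.read_camera('scene')
a=cv2.resize(w[150:390,240:400],None,fx=2.4,fy=2.4,interpolation=cv2.INTER_CUBIC);b=cv2.resize(s[140:260,290:390],None,fx=4,fy=4.8,interpolation=cv2.INTER_CUBIC)
b=b[:a.shape[0]];cv2.imwrite('pics/4.png',np.hstack([a,b]))
E
```

```text
time_s: 6.98
position: [0.5588, 0.0277, 0.1411]
tool_rot: [0.702, -0.089, 0.086, -0.701]
contact_force: [-0.7, -0.2, -0.5]
opening: 0.0277
[0.55878374 0.02774466 0.14105797] [-0.6928271  -0.15380684 -0.45336328]
```

View pics/4.png

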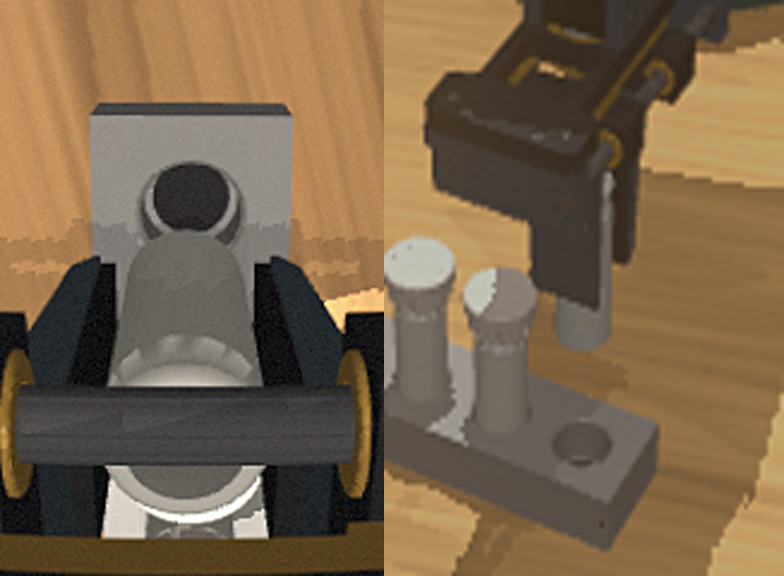

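```bash
python3 -m handwheel '[[[0,0,-0.4],[0,0,0],-1],[[0,0,-0.5],[0,0,0],-1],[[0,0,-0.5],[0,0,0],-1],[[0,0,-0.3],[0,0,0],-1],[[0,0,0],[0,0,0],-1],[[0,0,0],[0,0,0],-1]]'
python3 - <<'E'
from h import *
s=status.sense();print(s['position'],s['contact_force'],R.from_quat(s['tool_rot']).as_matrix().round(4))
w=imaging.read_camera('wrist');s=imaging.read_camera('scene');c=imaging.calibration('wrist')
print(proj(c,(.5601,.029,.028),1))
a=cv2.resize(w[170:390,240:400],None,fx=2.4,fy=2.4,interpolation=cv2.INTER_CUBIC);b=cv2.resize(s[180:260,300:370],None,fx=6,fy=6.6,interpolation=cv2.INTER_CUBIC)
b=b[:a.shape[0]];cv2.imwrite('pics/5.png',np.hstack([a[:528],b[:528]]))
E
```

```text
time_s: 7.82
position: [0.5604, 0.0286, 0.0921]
tool_rot: [-0.702, 0.087, -0.087, 0.702]
contact_force: [1.1, 1.0, -1.9]
opening: 0.0275
[0.56037931 0.02856965 0.09214905] [ 1.07656142  1.04882176 -1.87514796] [[ 9.695e-01  3.000e-04  2.451e-01]
 [-2.451e-01  0.000e+00  9.695e-01]
 [ 3.000e-04 -1.000e+00  1.000e-04]]
[317.00062292 264.57592998]
```

View pics/5.png

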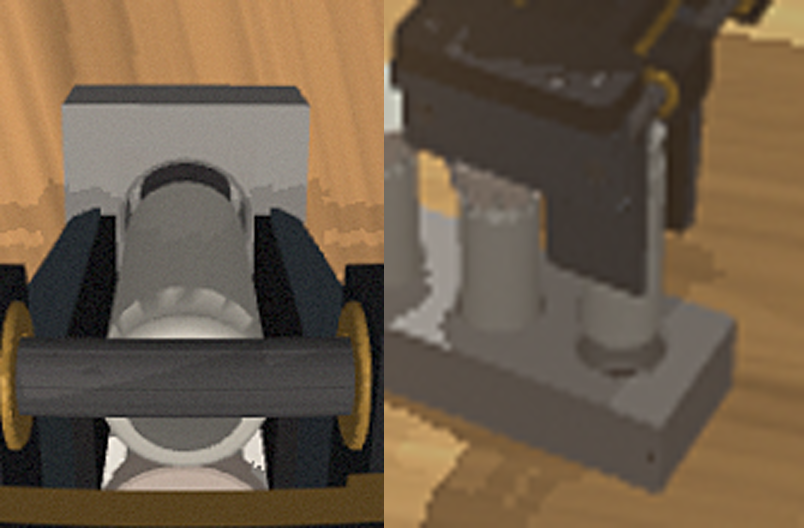

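```bash
python3 -m handwheel '[[[0,0,-0.1],[0,0,0],-1],[[0,0,-0.1],[0,0,0],-1],[[0,0,-0.1],[0,0,0],-1],[[0,0,-0.1],[0,0,0],-1],[[0,0,0],[0,0,0],-1]]'
python3 -m handwheel '[[[0,0,-0.1],[0,0,0],-1],[[0,0,-0.1],[0,0,0],-1],[[0,0,0],[0,0,0],-1]]'
```

```text
time_s: 8.55
position: [0.56, 0.0285, 0.0796]
tool_rot: [0.702, -0.088, 0.087, -0.702]
contact_force: [-0.2, 0.4, -0.9]
opening: 0.0276
time_s: 8.93
position: [0.56, 0.0285, 0.0737]
tool_rot: [0.702, -0.087, 0.087, -0.702]
contact_force: [-0.6, 0.0, -0.5]
opening: 0.0275
```

```bash
python3 -m handwheel '[[[0,0,-0.1],[0,0,0],-1],[[0,0,-0.1],[0,0,0],-1],[[0,0,-0.1],[0,0,0],-1],[[0,0,-0.05],[0,0,0],-1],[[0,0,0],[0,0,0],-1],[[0,0,0],[0,0,0],-1]]'
```

```text
time_s: 9.68
position: [0.5602, 0.0286, 0.0635]
tool_rot: [-0.702, 0.087, -0.087, 0.702]
contact_force: [-0.8, -0.3, -0.6]
opening: 0.0276
```

```bash
python3 -m handwheel '[[[0,0,-0.04],[0,0,0],-1],[[0,0,0],[0,0,0],-1],[[0,0,-0.03],[0,0,0],-1],[[0,0,0],[0,0,0],-1]]'
```

```text
time_s: 10.18
position: [0.5603, 0.0286, 0.0618]
tool_rot: [-0.702, 0.087, -0.087, 0.702]
contact_force: [-3.9, -0.8, 9.8]
opening: 0.028
```

```bash
python3 -m handwheel '[[[0,0,0.02],[0,0,0],-1],[[0,0,0],[0,0,0],0],[[0,0,0],[0,0,0],0.3],[[0,0,0],[0,0,0],0.3],[[0,0,0],[0,0,0],0.3],[[0,0,0],[0,0,0],0.3]]'
python3 - <<'E'
from h import *
w=imaging.read_camera('wrist');s=imaging.read_camera('scene')
a=cv2.resize(w[170:390,240:400],None,fx=2.4,fy=2.4,interpolation=cv2.INTER_CUBIC);b=cv2.resize(s[180:260,300:370],None,fx=6,fy=6.6,interpolation=cv2.INTER_CUBIC)
cv2.imwrite('pics/6.png',np.hstack([a[:528],b[:528]]))
E
```

```text
time_s: 10.92
position: [0.5601, 0.0285, 0.0619]
tool_rot: [0.702, -0.087, 0.087, -0.702]
contact_force: [0.4, 0.3, -0.0]
opening: 0.0592
```

View pics/6.png

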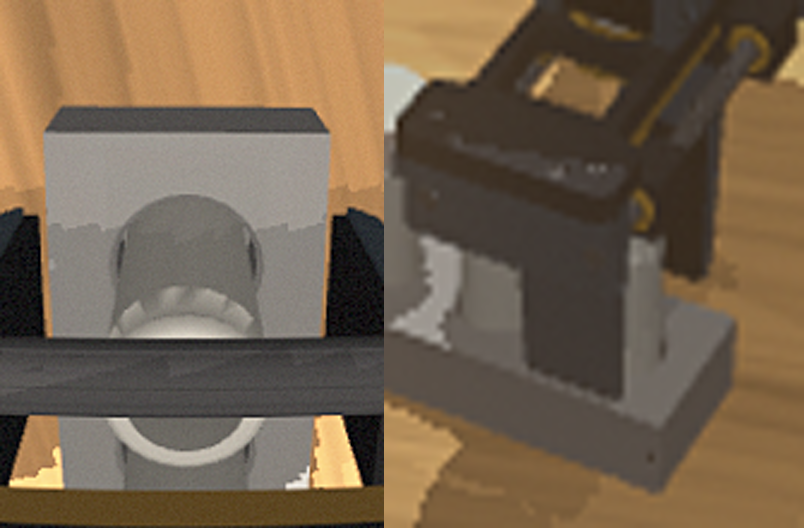

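```bash
python3 -m handwheel '[[[0,0,0.3],[0,0,0],0.6],[[0,0,0.8],[0,0,0],1],[[0,0,1],[0,0,0],1],[[0,0,1],[0,0,0],1],[[0,0,1],[0,0,0],1],[[0,0,0.3],[0,0,0],1],[[0,0,0],[0,0,0],1]]'
python3 -m handwheel '[[[-0.3,0.93,0],[0,0,0],1],[[-0.3,0.93,0],[0,0,0],1],[[-0.3,0.93,0],[0,0,0],1],[[-0.3,0.93,0],[0,0,0],1],[[-0.3,0.93,0],[0,0,0],1],[[-0.3,0.93,0],[0,0,0],1],[[-0.3,0.93,0],[0,0,0],1],[[-0.27,0.86,0],[0,0,0],1]]'
python3 -m handwheel '[[[0,0,-0.5],[0,0,0],1],[[0,0,0],[0,0,0],1],[[0,0,0],[0,0,0],1]]'
python3 - <<'E'
from h import *
import pickle
s=status.sense();print(s['position'],s['joint_positions'].round(2))
c=imaging.calibration('wrist');w=imaging.read_camera('wrist');cv2.imwrite('pics/w7.png',w);pickle.dump((c,s),open('w7.pkl','wb'))
print(proj(c,(.489,.2495,.016),1))
t=imaging.read_camera('top');cv2.imwrite('pics/t7.png',cv2.resize(t[240:320,270:400],None,fx=6,fy=6,interpolation=cv2.INTER_CUBIC))
E
```

```text
time_s: 11.9
position: [0.5602, 0.0286, 0.1942]
tool_rot: [-0.702, 0.087, -0.088, 0.702]
contact_force: [0.1, 0.2, 0.0]
opening: 0.091
time_s: 12.9
position: [0.488, 0.2503, 0.1925]
tool_rot: [0.702, -0.088, 0.087, -0.701]
contact_force: [0.4, 0.2, -0.1]
opening: 0.0913
time_s: 13.28
position: [0.489, 0.2489, 0.1784]
tool_rot: [0.702, -0.088, 0.087, -0.701]
contact_force: [-0.3, -0.3, -0.5]
opening: 0.0911
[0.48900957 0.2488824  0.1783696 ] [ 0.43  0.23  2.07 -0.    0.84  0.68]
[317.41144944 226.20080093]
```

View pics/w7.png

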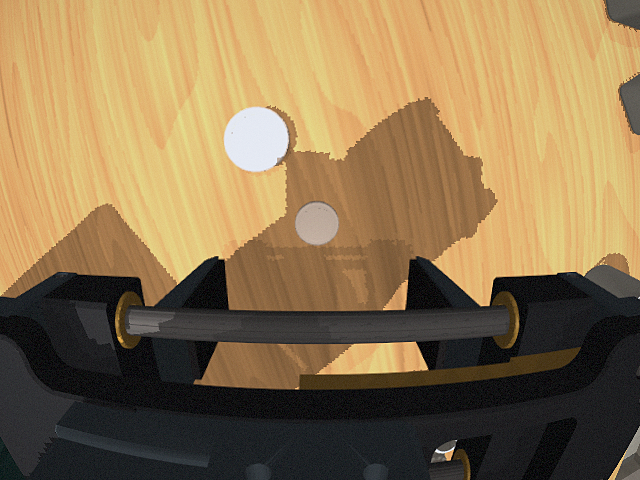

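View pics/t7.png

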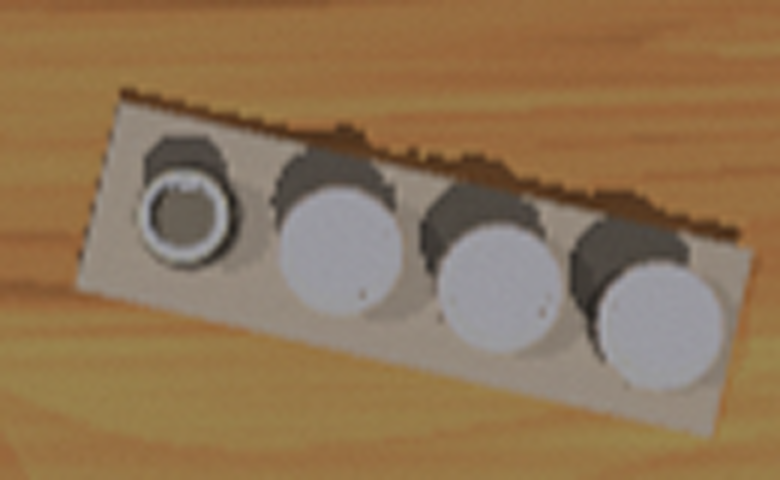

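```bash
python3 - <<'E'
from h import *
import pickle
c,s=pickle.load(open('w7.pkl','rb'));w=cv2.imread('pics/w7.png');cv2.imwrite('pics/w7c.png',cv2.resize(w[190:255,285:350],None,fx=8,fy=8,interpolation=cv2.INTER_CUBIC))
T=imaging.calibration('top')
m=onz(T,(300.2,275.75),.0815)[:2];k=onz(T,(185.1,316.1),.016)[:2];u=np.array([.2445,.9696]);n=np.array([.9696,-.2445])
print('mouth',m,'cap',k,'row',(m-k)@u,'jaw m',m@n,'k',k@n)
print('wrist cap',onz(c,(317,223),.016,1))
E
```

```text
mouth [0.55905647 0.02687905] cap [0.48883711 0.24846545] row -0.1976815354477768 jaw m 0.5354892296540086 k 0.41322666229594046
wrist cap [0.48934707 0.25229311 0.016     ]
```

View pics/w7c.png

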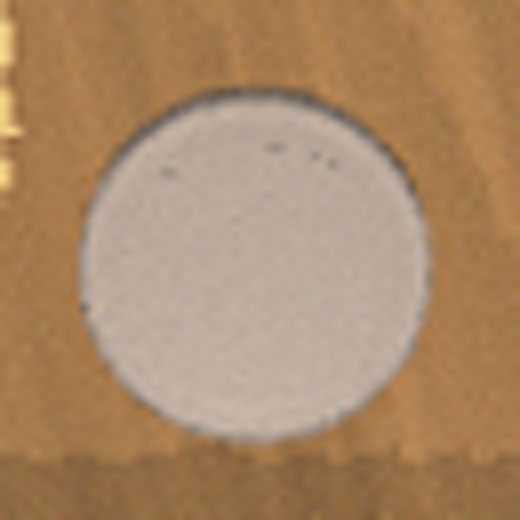

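```bash
python3 -m handwheel '[[[0.01,0.05,-0.9],[0,0,0],1],[[0,0,-0.9],[0,0,0],1],[[0,0,-0.9],[0,0,0],1],[[0,0,-0.9],[0,0,0],1],[[0,0,-0.7],[0,0,0],1],[[0,0,-0.4],[0,0,0],1],[[0,0,-0.1],[0,0,0],1],[[0,0,0],[0,0,0],1]]'
python3 -m handwheel '[[[0,0,0],[0,0,0],0.2],[[0,0,0],[0,0,0],0],[[0,0,0],[0,0,0],0]]' 15
```

```text
time_s: 14.38
position: [0.4897, 0.2512, 0.0354]
tool_rot: [-0.702, 0.087, -0.088, 0.702]
contact_force: [-0.5, -0.2, -0.2]
opening: 0.0912
time_s: 14.75
position: [0.4895, 0.2512, 0.0352]
tool_rot: [-0.702, 0.087, -0.087, 0.702]
contact_force: [-0.1, 0.3, 0.4]
opening: 0.0638
```

```bash
python3 -m handwheel '[[[0,0,-0.1],[0,0,0],0],[[0,0,-0.1],[0,0,0],0],[[0,0,0],[0,0,0],-0.1],[[0,0,0],[0,0,0],-0.2],[[0,0,0],[0,0,0],-0.3],[[0,0,0],[0,0,0],-1],[[0,0,0],[0,0,0],-1],[[0,0,0],[0,0,0],-1]]' 25
python3 -m handwheel '[[[0,0,0],[0,0,0],-1],[[0,0,0],[0,0,0],-1],[[0,0,0],[0,0,0],-1],[[0,0,0],[0,0,0],-1]]' 40
```

```text
time_s: 15.75
position: [0.4893, 0.2511, 0.0289]
tool_rot: [-0.702, 0.087, -0.087, 0.702]
contact_force: [-0.2, -0.2, -1.1]
opening: 0.0368
time_s: 16.25
position: [0.4894, 0.2511, 0.029]
tool_rot: [-0.702, 0.087, -0.087, 0.702]
contact_force: [-0.2, 0.0, -0.1]
opening: 0.0368
```

```bash
python3 -m handwheel '[[[0,0,0.3],[0,0,0],-1],[[0,0,0.8],[0,0,0],-1],[[0,0,1],[0,0,0],-1],[[0,0,1],[0,0,0],-1],[[0,0,1],[0,0,0],-1],[[0,0,0.5],[0,0,0],-1],[[0,0,0],[0,0,0],-1]]'
python3 - <<'E'
from h import *
w=imaging.read_camera('wrist');s=imaging.read_camera('scene')
a=cv2.resize(w[200:400,240:400],None,fx=2.6,fy=2.6,interpolation=cv2.INTER_CUBIC);b=cv2.resize(s[130:230,390:460],None,fx=5.2,fy=5.2,interpolation=cv2.INTER_CUBIC)
cv2.imwrite('pics/8.png',np.hstack([a,b]))
E
```

```text
time_s: 17.12
position: [0.4897, 0.2513, 0.1677]
tool_rot: [-0.701, 0.087, -0.088, 0.702]
contact_force: [-0.9, 0.1, -0.5]
opening: 0.0361
```

View pics/8.png

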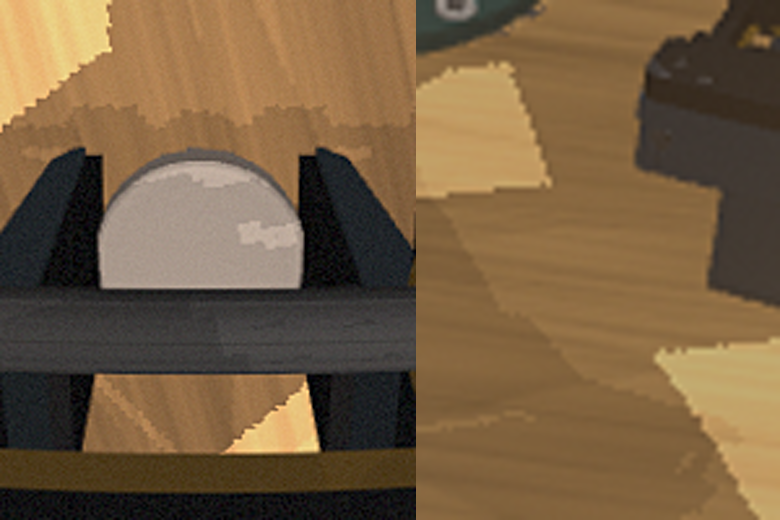

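```bash
python3 -m handwheel '[[[0.25,-0.8,0],[0,0,0],-1],[[0.3,-0.95,0],[0,0,0],-1],[[0.3,-0.95,0],[0,0,0],-1],[[0.3,-0.95,0],[0,0,0],-1],[[0.3,-0.95,0],[0,0,0],-1],[[0.3,-0.95,0],[0,0,0],-1],[[0.3,-0.95,0],[0,0,0],-1],[[0.29,-0.9,0],[0,0,0],-1]]'
python3 -m handwheel '[[[0,0,-0.5],[0,0,0],-1],[[0,0,-0.5],[0,0,0],-1],[[0,0,-0.3],[0,0,0],-1],[[0,0,0],[0,0,0],-1],[[0,0,0],[0,0,0],-1]]'
python3 - <<'E'
from h import *
st=status.sense();print(st['position'])
w=imaging.read_camera('wrist');s=imaging.read_camera('scene');t=imaging.read_camera('top')
a=cv2.resize(w[180:390,240:400],None,fx=2.4,fy=2.4,interpolation=cv2.INTER_CUBIC);b=cv2.resize(s[170:250,300:370],None,fx=6.3,fy=6.3,interpolation=cv2.INTER_CUBIC)
cv2.imwrite('pics/9.png',np.hstack([a,b]))
cv2.imwrite('pics/9t.png',cv2.resize(t[230:330,250:390],None,fx=5,fy=5,interpolation=cv2.INTER_CUBIC))
E
```

```text
time_s: 18.23
position: [0.5591, 0.0281, 0.1655]
tool_rot: [0.702, -0.088, 0.087, -0.702]
contact_force: [1.3, 1.1, -0.0]
opening: 0.0359
time_s: 18.85
position: [0.5597, 0.0295, 0.1282]
tool_rot: [-0.702, 0.087, -0.087, 0.702]
contact_force: [-0.0, 1.3, -0.5]
opening: 0.0364
[0.55969647 0.0294915  0.12815191]
```

View pics/9.png

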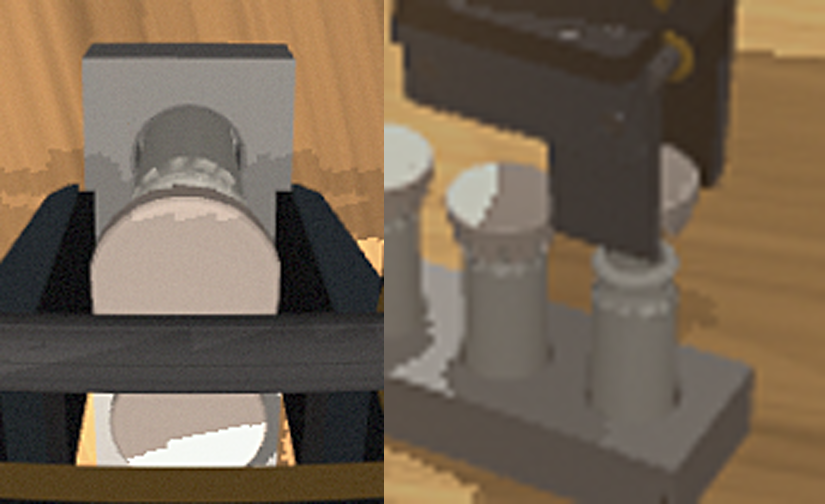

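View pics/9t.png

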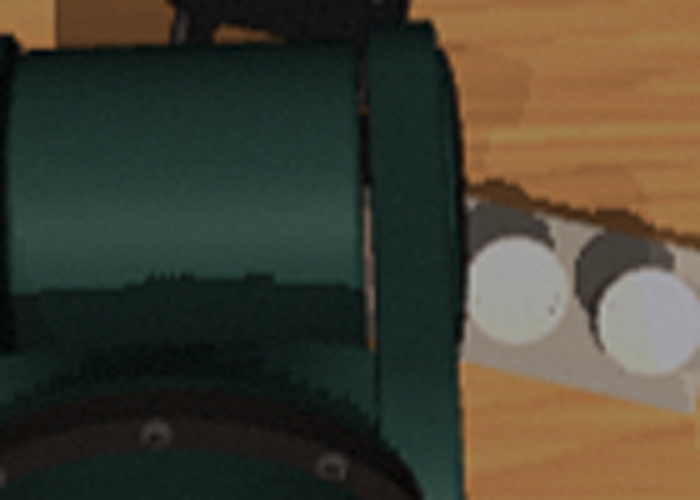

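```bash
python3 - <<'E'
from h import *
st=status.sense();s=imaging.read_camera('scene');w=imaging.read_camera('wrist')
cv2.imwrite('pics/10.png',cv2.convertScaleAbs(cv2.resize(s[185:250,325:365],None,fx=9,fy=9,interpolation=cv2.INTER_CUBIC),alpha=1.3))
cv2.imwrite('pics/10w.png',cv2.convertScaleAbs(cv2.resize(w[190:320,260:370],None,fx=4.5,fy=4.5,interpolation=cv2.INTER_CUBIC),alpha=1.3))
S=imaging.calibration('scene');W=imaging.calibration('wrist')
def circ(cal,c,r,f=False): 
    P=np.array([proj(cal,(c[0]+r*np.cos(a),c[1]+r*np.sin(a),c[2]),f) for a in np.linspace(0,6.28,200)]);return 'min',P.min(0),'max',P.max(0)
p=st['position'];print(p)
print('S cap top',circ(S,(p[0],p[1],p[2]-.013),.019));print('S bead',circ(S,(p[0],p[1],.0815),.014)); print('S foot r28',circ(S,(p[0],p[1],.028),.014))
print('W cap',circ(W,(p[0],p[1],p[2]-.013),.019,1));print('W flange under',circ(W,(p[0],p[1],p[2]-.021),.019,1));print('W well body',circ(W,(p[0],p[1],.028),.014,1))
E
```

```text
[0.55979296 0.02927192 0.12838361]
S cap top ('min', array([330.42577699, 191.75178592]), 'max', array([349.63230278, 203.10471152]))
S bead ('min', array([332.76303845, 206.7520774 ]), 'max', array([346.62732624, 215.21010544]))
S foot r28 ('min', array([332.48228702, 227.05816103]), 'max', array([345.91562902, 235.63575945]))
W cap ('min', array([277.70027245, 262.77806935]), 'max', array([358.83161638, 336.19766416]))
W flange under ('min', array([279.27858856, 257.26643259]), 'max', array([357.0917407 , 328.32235208]))
W well body ('min', array([297.35456189, 228.02179742]), 'max', array([337.9235914 , 266.90258103]))
```

View pics/10.png

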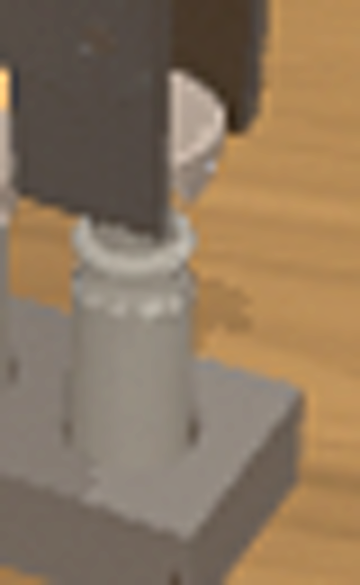

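View pics/10w.png

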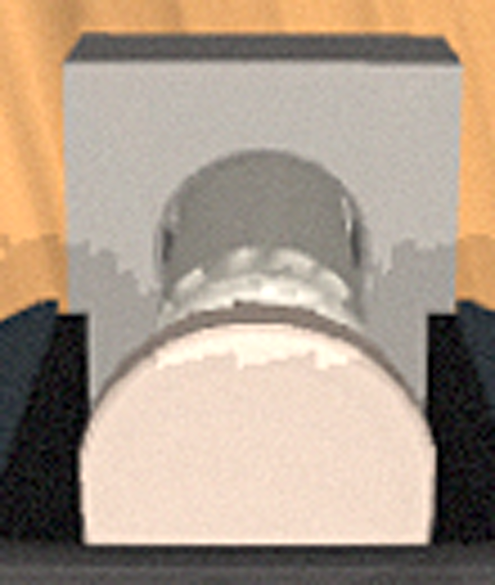

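```bash
python3 -m handwheel '[[[0,0,-0.2],[0,0,0],-1],[[0,0,-0.2],[0,0,0],-1],[[0,0,0],[0,0,0],-1]]' 60;  python3 -m handwheel '[[[0,0,-0.1],[0,0,0],-1],[[0,0,0],[0,0,0],-1]]'; python3 -m handwheel '[[[0,0,-0.05],[0,0,0],-1],[[0,0,0],[0,0,0],-1]]'
```

```text
time_s: 19.48
position: [0.5591, 0.0292, 0.1152]
tool_rot: [0.702, -0.088, 0.087, -0.702]
contact_force: [-0.9, -0.3, -0.7]
opening: 0.0359
time_s: 19.73
position: [0.5595, 0.0291, 0.1127]
tool_rot: [0.702, -0.087, 0.087, -0.702]
contact_force: [-0.2, -0.1, -0.3]
opening: 0.0356
time_s: 19.98
position: [0.5598, 0.0292, 0.1116]
tool_rot: [-0.702, 0.087, -0.088, 0.702]
contact_force: [1.1, -0.9, 1.3]
opening: 0.0364
```

```bash
python3 -m handwheel '[[[0,0,-0.04],[0,0,0],-1],[[0,0,0],[0,0,0],-1]]'; python3 -m handwheel '[[[0,0,-0.04],[0,0,0],-1],[[0,0,0],[0,0,0],-1]]'
python3 - <<'E'
from h import *
s=imaging.read_camera('scene');w=imaging.read_camera('wrist')
a=cv2.resize(s[185:250,320:370],None,fx=8,fy=8,interpolation=cv2.INTER_CUBIC)
b=cv2.resize(w[190:320,270:360],None,fx=4,fy=4,interpolation=cv2.INTER_CUBIC)
cv2.imwrite('pics/11.png',cv2.convertScaleAbs(np.hstack([a,b]),alpha=1.3))
E
```

```text
time_s: 20.23
position: [0.5604, 0.0291, 0.111]
tool_rot: [-0.702, 0.087, -0.088, 0.702]
contact_force: [0.2, -0.5, 8.7]
opening: 0.0356
time_s: 20.48
position: [0.5606, 0.0292, 0.1101]
tool_rot: [-0.702, 0.087, -0.088, 0.702]
contact_force: [0.2, 0.2, 13.1]
opening: 0.0359
```

View pics/11.png

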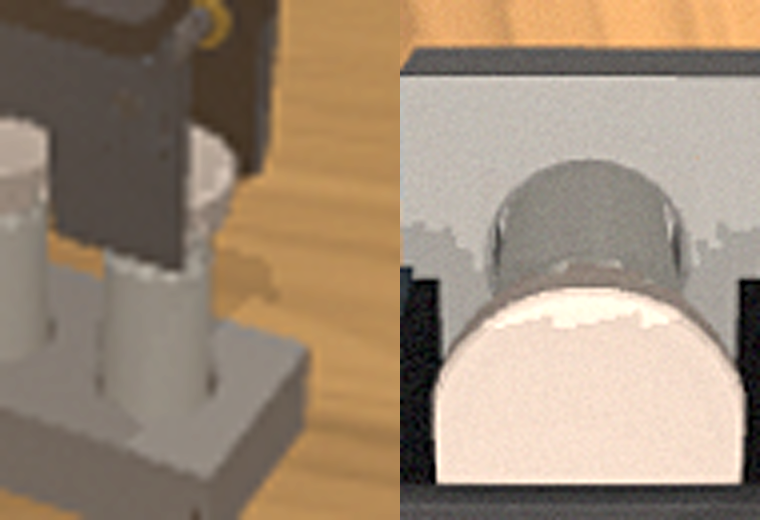

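The cap is on the rim at the expected height (about 0.111), loaded to 13 N with no side force, so I'll keep pressing.

```bash
for i in 1; do python3 -m handwheel '[[[0,0,-0.04],[0,0,0],-1],[[0,0,0],[0,0,0],-1]]'; done; python3 -m handwheel '[[[0,0,-0.03],[0,0,0],-1],[[0,0,0],[0,0,0],-1]]'
```

```text
time_s: 20.82
position: [0.5598, 0.0292, 0.1081]
tool_rot: [-0.702, 0.087, -0.087, 0.702]
contact_force: [-0.1, 0.9, -1.0]
opening: 0.0356
time_s: 21.08
position: [0.5592, 0.0291, 0.1066]
tool_rot: [0.702, -0.088, 0.087, -0.702]
contact_force: [0.3, 0.8, -1.5]
opening: 0.0358
```

```bash
python3 -m handwheel '[[[0,0,-0.05],[0,0,0],-1],[[0,0,0],[0,0,0],-1]]';python3 -m handwheel '[[[0,0,-0.04],[0,0,0],-1],[[0,0,0],[0,0,0],-1]]'
```

```text
time_s: 21.32
position: [0.5594, 0.0292, 0.1052]
tool_rot: [0.702, -0.087, 0.087, -0.702]
contact_force: [0.5, -0.7, -1.4]
opening: 0.0359
time_s: 21.58
position: [0.5601, 0.0292, 0.1046]
tool_rot: [-0.702, 0.087, -0.088, 0.702]
contact_force: [1.8, 0.2, 2.8]
opening: 0.0359
```

```bash
python3 -m handwheel '[[[0,0,-0.04],[0,0,0],-1],[[0,0,0],[0,0,0],-1]]';python3 -m handwheel '[[[0,0,-0.03],[0,0,0],-1],[[0,0,0],[0,0,0],-1],[[0,0,0],[0,0,0],-1]]'
```

```text
time_s: 21.82
position: [0.5607, 0.0292, 0.1043]
tool_rot: [-0.702, 0.087, -0.088, 0.702]
contact_force: [-3.1, 0.8, 18.0]
opening: 0.0359
time_s: 22.2
position: [0.5612, 0.0293, 0.1042]
tool_rot: [-0.702, 0.086, -0.088, 0.702]
contact_force: [-5.6, 1.0, 30.4]
opening: 0.0357
```

```bash
python3 -m handwheel '[[[0,0,0],[0,0,0],-1],[[0,0,0],[0,0,0],-1],[[0,0,0],[0,0,0],-1],[[0,0,0],[0,0,0],-1],[[0,0,0],[0,0,0],-1],[[0,0,0],[0,0,0],-1]]'
python3 - <<'E'
from h import *
print(status.sense()['contact_force'],status.sense()['ft_torque'])
s=imaging.read_camera('scene');w=imaging.read_camera('wrist')
a=cv2.resize(s[185:250,310:370],None,fx=8,fy=8,interpolation=cv2.INTER_CUBIC)
b=cv2.resize(w[210:340,275:355],None,fx=4,fy=4,interpolation=cv2.INTER_CUBIC)
cv2.imwrite('pics/12.png',cv2.convertScaleAbs(np.hstack([a,b]),alpha=1.3))
E
```

```text
time_s: 22.95
position: [0.5612, 0.0293, 0.1042]
tool_rot: [-0.702, 0.086, -0.088, 0.702]
contact_force: [-4.4, 0.6, 29.6]
opening: 0.0359
[-4.35075499  0.60062733 29.60639056] [ 0.20892672  1.04748756 -0.02166666]
```

View pics/12.png

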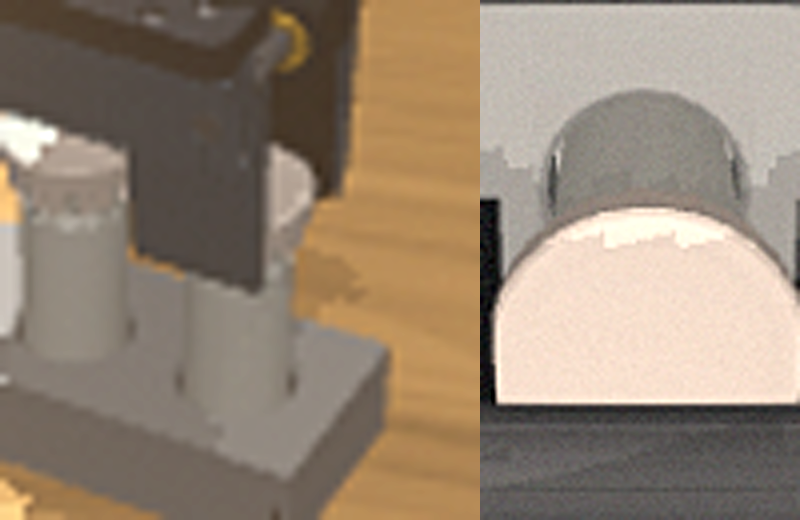

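```bash
python3 - <<'E'
from station import workorder,status
print(workorder.close_job()); s=status.sense(); print(s['time_s'],s['position'],s['contact_force'])
E
```

```text
the job is handed in; nothing more can be done
None
the job is handed in; nothing more can be done
```

The vial is fully down in the empty well and the cap has snapped home on it. I handed the job in at about 23 s of robot time, with the gripper still pressing down on the cap. The system gives no verdict, so this rests on my own readings.

- **Vial:** It went into the well without catching, and I read about 10 N when it touched the floor. I released it, backed away, and saw it upright in the well before fetching the smaller white cap.
- **Snap:** The cap met the rim at the expected height. The force rose to 13 N, then dropped to about zero as it snapped. It became solid with the tool at a height of 0.1042 m, within 1 mm of what I calculated for home.
- **Final press:** The downward force held steady at about 30 N for the last 0.75 s before hand-in. There was also about 4–6 N of side force, and the tool shifted about 1.5 mm in x under the load.
- **Last pictures:** The cap looks level and on the vial's axis. The one capped vial and the rack visible in these views looked undisturbed; I did not recheck the other two vials or the beaker at the end.

Two readings disagreed:
- **Cameras:** The wrist camera placed things 3–4 mm further along the rack's row than the top camera did, so I worked from differences within one camera.
- **Grip opening:** The gripper read about 36 mm while holding the 38 mm cap. I did not find out why.

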